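Lock the microscope stage for transport

TASK

The microscope is about to be carried to another room. Slide the sample carriage along its rails until the eye of its lug stands in line with the lock pin, then push the pin in through the eye until its knob is fully home against the guide block. Leave the things standing round it where they are.

Things in the scene. Friction and masses are not known exactly. Their poses are not given: they have to be found in the camera images.
- stage_base: heavy stage base that does not move: grey plate 140 (x) x 236 (y) mm, top 15 mm above the desk; origin under its centre on the desk. x: away from the robot, along the lock pin; y: left, along the rails; z up. All stage points below share these axes. Rails rise to 24 mm, their end stops to 27 mm above the desk.
- lock_pin: the lock pin as a whole: same origin and axes as pin_shoulder.
- carriage (a joint): sample carriage on its rails, m: 0 = lug eye in line with the lock pin; positive = carriage displaced along -y of stage_base (to the right as the robot sees it). Travel -0.062 to 0.062. About 1.5 N of friction; it stays where it is left.
- carriage_right (a point): centre of the right-hand (-y) end face of the sample carriage, 37 mm above the desk. The carriage is an aluminium block 70 (x) x 90 (y) x 16 mm, from 29 to 45 mm above the desk, overhanging the rails; a round sample disc on it rises to 52 mm. The face may be pushed anywhere.
- carriage_left (a point): centre of the left-hand (+y) end face of the same carriage, 90 mm from carriage_right; push here to bring it back to the right.
- lug_eye (a point): centre of the eye in the carriage's locking lug, an upright dark steel plate 34 mm wide (y), 8 mm thick (x), up to 56 mm above the desk, on a foot reaching out from the carriage's near side. The eye is a round 12 mm through hole along x, 38 mm above the desk; the lug passes the guide block with a 4 mm gap.
- pin_seat (a point): centre of the bore's mouth on the near (robot-side) face of the guide block, 38 mm above the desk and flush with the base plate's near edge. The block, fixed to the base, is 36 mm long (x), 34 mm wide, its top 56 mm above the desk; the bore is 9 mm wide, along x, right through.
- pin_shoulder (a point): lock pin, centre of the shoulder that meets the guide block when home (then it coincides with pin_seat). A loose greased steel pin, about 70 g, lying level in the bore, at the start pulled 28 to 34 mm out, its tip inside the block. Shaft 8 mm thick, 62 mm from shoulder to tip; x from knob to tip.
- pin_knob (a point): centre of the slightly domed outer face of the pin's knurled knob (22 mm across, 15 mm long with its 5 mm dome, then a 16 mm collar 4 mm long): 19 mm from the shoulder, away from the tip, 38 mm above the desk, in front of the base plate. Pushed along +x of the base it drives the pin in.
- measuring_head_mid (a point): middle of the microscope's black dome-shaped measuring head, 104 x 89 x 94 mm, standing on the desk on three thin screws, 47 mm above the desk; leave alone
- vial_0_mid (a point): centre of a glass vial with blue screw cap, 22 mm thick, 53 mm high, standing; leave alone
- vial_1_mid (a point): centre of a glass vial with black screw cap, 22 mm thick, 53 mm high, standing; leave alone
- hex_driver_1_mid (a point): middle of a small precision driver lying on the desk, 13 x 154 x 13 mm, long along its own y; leave alone
- petri_dish_mid (a point): centre of a petri dish, 60 mm wide, 13 mm high, on the desk; leave alone
- adapter_ring_mid (a point): centre of a black adapter ring, 36 mm wide, 13 mm high, on the desk; leave alone
- pin_tip (a point): end of the lock pin's nose, 62 mm from the shoulder; the last 8 mm taper from 8 to 3 mm. With the pin home it stands 14 mm beyond the lug's far face.

How it is judged:
At the end, for the whole second after the job is handed in: The lock pin is at rest, through the eye of the carriage's lug (tip at least 13 mm past the middle of the eye and within 4 mm of its axis each way), with its shoulder within 4 mm of its seat on the guide block (distance between pin_shoulder and pin_seat below 0.004 m and x of pin_tip in the frame of lug_eye above 0.013 m and y of pin_tip in the frame of lug_eye between -0.004 and 0.004 m and z of pin_tip in the frame of lug_eye between -0.004 and 0.004 m and linear speed of lock_pin below 0.02 m/s); the robot touches nothing.
It fails at once if one of the things standing round the stage is shifted by more than 25 mm (distance of any of measuring_head_mid, vial_0_mid, vial_1_mid, hex_driver_1_mid, petri_dish_mid, adapter_ring_mid from where it was at the start of the episode above 0.025 m).
It also fails if it takes over 51 s, if anything falls off the work surface, if the arm or the gripper's body presses on something with over 40 N, if the wrist force passes 120 N, or if a joint passes its speed limit or range.

ROBOT

A 6-joint arm with a two-finger parallel gripper is mounted at the origin on the work surface; the furniture and walls round the work are solid. World frame = base frame: x ahead of the robot, y to its left, z up, the work surface at z = 0. Lengths are in m, angles in rad, forces in N, time in s.
With the tool pointing down it reaches from about 0.375 to 0.9 m from the base axis. Payload 3.1 kg.
Tool frame: the origin (TCP) lies on the centre line of the jaws, within the pads' length; the fingertips stand 19 mm ahead of it and the grasp point (between the pads) is the TCP; z points along the fingers, y is the line along which they close (so a half turn about z gives the same grasp; the last joint's range is limited). The gripper opens to 85 mm and grips with 20 to 120 N. Pads are 22 mm wide; open, the fingers measure 114 mm over their backs; the gripper's body (76 mm by 85 mm) begins 54 mm behind the grasp point. The pads swing forward as they close: fully open they stand 13 mm farther back than shut.
Start: joints at [1.028, 0.527, 1.433, -0, 1.181, -0.178], TCP at [0.223, 0.584, 0.25] pointing down, gripper open.
Joint ranges: [-3.08, 3.08], [-0.75, 2.2], [0.22, 2.44], [-1.43, 4.57], [0, 2.65], [-2.85, 2.85]. Speed limits (rad/s): [2.79, 2.79, 3.14, 3.14, 3.14, 3.14].

INTERFACE

Orientations are given as a unit quaternion [x, y, z, w].
In Python, from station import manip gives the robot as it stands.
- The arm moves only by the tool servo_tool, never from a script. Its argument "rows" is a list that holds one entry, the list of rows, each a list of 7 numbers: the turn, a rotation vector about the tool's x, y, z in degrees, then the shift along the tool's x, y, z in m, then the gripper command: -1 is shut, 1 is fully open, values between are in proportion. In form: [[[wx, wy, wz, tx, ty, tz, jaw], ...]]. A call has 1 to 8 rows; each row shifts and turns the commanded pose from where the row before left it, along the tool's axes as they then stand; what a row does not reach is not made up. A row lasts 1/12 s, in which the tool goes at most 41.7 mm and 7.16 degrees, less where a joint would pass 70% of its speed; a pose out of reach is approached as far as the arm can. A call is refused whole if a number of a shift passes 0.0417 or a number of a turn 7.16, either way. A call with a gripper value outside its range is refused whole. The fingers move at their own pace and stop on an object; "squeeze" is the grip in N (left out, the last holds). Time passes only in rows, so rows that do not move let the fingers close. It gives the time, the measured TCP pose, the force, the opening and the grip force at its end, in the units of the state.
- manip.sense(): the state, without advancing time (a new reading comes with each control period).
- manip.snapshot(name): name is "side" or "top" or "wrist"; returns the picture (420x560x3 uint8, blue, green, red); there is no depth.
- manip.camera_info(name): a dict with "K" (3x3 intrinsics, pixels), "k1" (the pictures are not rectified: a ray, as slopes to the right and down, at radius r is drawn at 1 + k1 r^2 times it, then the intrinsics apply), "camera_from_world" (4x4, takes a point from world to camera coordinates). Camera axes: x right, y down, z forward; pixel columns grow to the right and rows downward; lengths in m; the calibration is good to about 2 mm. A picture is of the moment at which its call begins: read the wrist's pose just before it. camera_info takes no time and is no camera call; for the wrist camera it gives the pose at the moment of the call.
- manip.sign_off(): hands the job in; it is judged then, once.
The state is a dict: "t": time; "q": joint angles; "qd": joint speeds; "tau": joint torques, N m; "tcp_pos": TCP position; "tool_rot": TCP orientation; "force": force on the tool from outside, world axes, zero at the start; "ft_torque": the same for the moment, N m; "finger_gap": opening from 0.0 (shut) to 1.0 (fully open); "gripper_force": force on a finger pad.
Only numpy, scipy, OpenCV 4.12 (cv2) and the standard library are available. Lean on these libraries where they do the work, as an engineer would, in place of code of your own. Each camera call takes 0.05 s, during which the arm holds its last target. There are 200 camera calls.

## Working session

There is one attempt and no reset: what is moved stays moved. The work goes in short steps, Python scripts to look and compute and a tool call to move; the robot and the scene stay as the last step left them, time stands still between calls to the robot, and variables do not carry over. Pictures are saved under pics/ and viewed, at most 10 in all, crops included, and the job is handed in when it is done.

Besides the shell and the picture viewer there is one more tool, called as name([rows], argument=value, ...), one row to a line, values as JSON. servo_tool: Moves the arm, as the interface text tells. Its arguments: {"type":"object","properties":{"rows":{"type":"array","items":{"type":"array","items":{"type":"array","items":{"type":"number"}}}},"squeeze":{"type":"number"}},"required":["rows"]}

```bash
mkdir -p pics; ls
python3 - <<'E'
from station import manip
import cv2
s=manip.sense(); print(s)
for n in("side","top"):
    cv2.imwrite(f"pics/{n}0.png",manip.snapshot(n)); print(n,manip.camera_info(n))
E
```

```text
pics
{'t': 0.0, 'q': array([ 1.02749752e+00,  5.28457418e-01,  1.43393305e+00,  3.58586558e-05,
        1.18143124e+00, -1.78510750e-01]), 'qd': array([-4.13801792e-05, -1.11088350e-03, -1.09659814e-03,  5.36188473e-04,
       -1.39319021e-03, -8.22961049e-05]), 'tau': array([ 1.73474182e-04, -4.42351019e+01, -1.78024828e+01, -3.01282789e-04,
        8.54195212e-03, -8.47853414e-06]), 'tcp_pos': array([0.22257275, 0.58327868, 0.2493292 ]), 'tool_rot': array([ 1.81391005e-01,  9.83410423e-01, -1.03686834e-03, -4.09072993e-04]), 'force': array([ 0.29028891,  0.33387098, -0.02234777]), 'ft_torque': array([0.01834303, 0.04068364, 0.02934049]), 'gripper_force': 0.0, 'finger_gap': 0.9991702939200879}
side {'K': array([[481.71184287,   0.        , 277.01393799],
       [  0.        , 481.71184287, 217.24840004],
       [  0.        ,   0.        ,   1.        ]]), 'k1': -0.12177582413414621, 'camera_from_world': array([[ 0.81616655, -0.57743204, -0.02108094, -0.44951992],
       [-0.37350352, -0.49938583, -0.78173455,  0.18013833],
       [ 0.44087105,  0.6458994 , -0.62325491,  1.03027604],
       [ 0.        ,  0.        ,  0.        ,  1.        ]])}
top {'K': array([[538.02542141,   0.        , 287.02579986],
       [  0.        , 538.02542141, 208.66424363],
       [  0.        ,   0.        ,   1.        ]]), 'k1': -0.061529006411583355, 'camera_from_world': array([[ 0.02856665, -0.9995416 ,  0.01002682, -0.09953183],
       [-0.99229225, -0.02956666, -0.12034078,  0.49451077],
       [ 0.12058208, -0.00651181, -0.992682  ,  1.53863973],
       [ 0.        ,  0.        ,  0.        ,  1.        ]])}
```

View pics/top0.png

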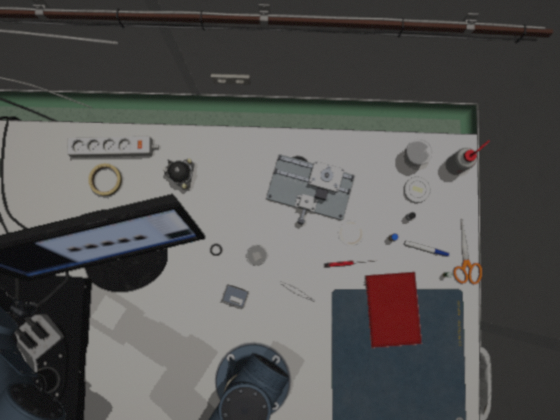

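View pics/side0.png

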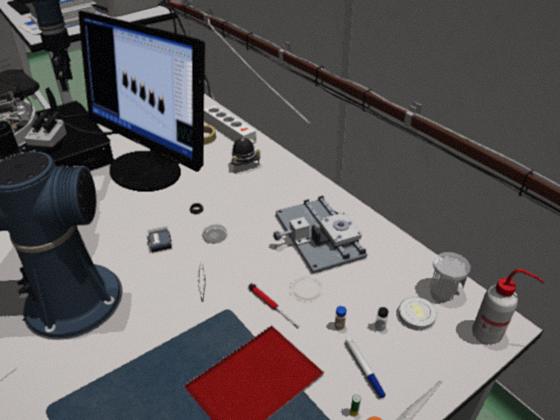

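```bash
cat > h.py <<'E'
import numpy as np, cv2
from station import manip
def proj(ci,P):
    P=np.atleast_2d(np.array(P,float)); T=ci["camera_from_world"]; c=P@T[:3,:3].T+T[:3,3]
    s=c[:,:2]/c[:,2:]; s=s*(1+ci["k1"]*(s**2).sum(1,keepdims=True))
    return s@ci["K"][:2,:2].T+ci["K"][:2,2]
def ray(ci,uv):
    K=ci["K"]; d=np.linalg.solve(K,[uv[0],uv[1],1])[:2]; s=d.copy()
    for _ in range(20): s=d/(1+ci["k1"]*(s@s))
    T=ci["camera_from_world"]; R=T[:3,:3]
    return -R.T@T[:3,3], R.T@np.array([s[0],s[1],1])
def onz(ci,uv,z):
    o,d=ray(ci,uv); return o+d*(z-o[2])/d[2]
def two(ca,a,cb,b):
    o,d=ray(ca,a);p,e=ray(cb,b)
    st=np.linalg.lstsq(np.c_[d,-e],p-o,rcond=None)[0]
    A=o+d*st[0];B=p+e*st[1]; return (A+B)/2,np.linalg.norm(A-B)
E
python3 - <<'E'
from h import *
t=manip.camera_info("top");s=manip.camera_info("side")
print(proj(t,[[.223,.584,.25],[0,0,0]]),proj(s,[[.223,.584,.25]]))
a=cv2.imread("pics/top0.png")[140:270,225:425]; b=cv2.imread("pics/side0.png")[180:330,260:410]
a=cv2.resize(a,None,fx=4,fy=4,interpolation=2);b=cv2.resize(b,None,fx=4,fy=4,interpolation=2)
cv2.imwrite("pics/topc.png",a);cv2.imwrite("pics/sidec.png",b)
E
```

```text
[[ 15.78296924 299.51362457]
 [252.45206642 380.43927878]] [[66.97361597 82.88301741]]
```

View pics/topc.png

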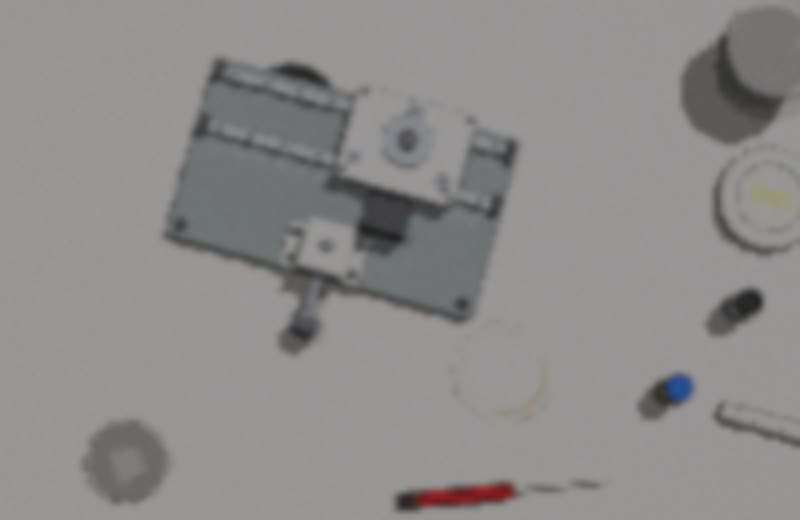

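View pics/sidec.png

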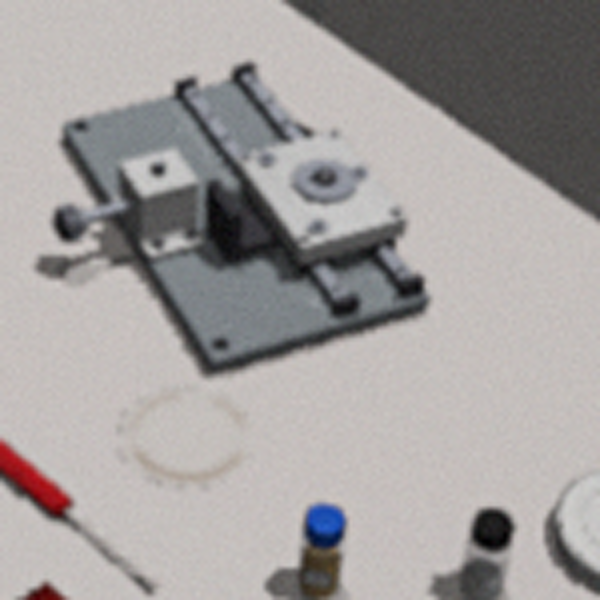

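Run:
```python
from h import *
t=manip.camera_info("top");s=manip.camera_info("side")
tc=lambda x,y:(x/4+225-.375,y/4+140-.375); sc=lambda x,y:(x/4+260-.375,y/4+180-.375)
for n,p in dict(FL=(218,62),FR=(517,145),NR=(466,318),NL=(168,235)).items(): print(n,onz(t,tc(*p),.015).round(4))
for n,p in dict(FL=(247,68),FR=(428,300),NR=(210,368),NL=(64,132)).items(): print('s',n,onz(s,sc(*p),.015).round(4))
for n,p in dict(FL=(360,85),FR=(477,122),NR=(450,208),NL=(335,180)).items(): print('car',n,onz(t,tc(*p),.045).round(4))
print('knob',onz(t,tc(303,325),.038),onz(s,sc(68,221),.038))
for n,p,z in (('petri',(500,370),.01),('vialB',(680,387),.053),('vialK',(748,302),.053),('drv',(450,497),.006),('ring?',(126,460),.01)): print(n,onz(t,tc(*p),z).round(3))
print('head',onz(t,(178,172),.08),'adr',onz(t,(216,249),.01))
print(manip.camera_info("wrist"))
```

```text
FL [ 0.6591 -0.057   0.015 ]
FR [ 0.6032 -0.2811  0.015 ]
NR [ 0.4728 -0.2452  0.015 ]
NL [ 0.5279 -0.0241  0.015 ]
s FL [ 0.6621 -0.0479  0.015 ]
s FR [ 0.6019 -0.2851  0.015 ]
s NR [ 0.4672 -0.2531  0.015 ]
s NL [ 0.5246 -0.0314  0.015 ]
car FL [ 0.6385 -0.1616  0.045 ]
car FR [ 0.6137 -0.2477  0.045 ]
car NR [ 0.5496 -0.229   0.045 ]
car NL [ 0.5676 -0.145   0.045 ]
knob [ 0.46183444 -0.12465942  0.038     ] [ 0.46120752 -0.12640052  0.038     ]
petri [ 0.436 -0.271  0.01 ]
vialB [ 0.424 -0.396  0.053]
vialK [ 0.486 -0.445  0.053]
drv [ 0.342 -0.237  0.006]
ring? [0.362 0.001 0.01 ]
head [0.58710338 0.22876746 0.08      ] adr [0.37456411 0.1192872  0.01      ]
{'K': array([[300.94496398,   0.        , 277.49156138],
       [  0.        , 300.94496398, 211.48470273],
       [  0.        ,   0.        ,   1.        ]]), 'k1': 0.016603801844893632, 'camera_from_world': array([[ 0.35768241,  0.93384232, -0.00134851, -0.62419789],
       [ 0.89918896, -0.34401895,  0.27038893, -0.03420709],
       [ 0.25203671, -0.09792593, -0.96275023,  0.37967057],
       [ 0.        ,  0.        ,  0.        ,  1.        ]])}
```

Run:
```python
from h import *
t=manip.camera_info("top");s=manip.camera_info("side")
print('stand',onz(t,(127,258),.01),onz(s,(145,170),.01))
for a in((203,236),(190,198),(185,197)):
  for b in ((203,165),(203,40)): print(a,b,two(t,a,s,b))
for b in ((80,12),(82,125)):print(two(t,(0,270),s,b),two(t,(0,240),s,b))
w=manip.camera_info("wrist")["camera_from_world"];print(-w[:3,:3].T@w[:3,3])
cv2.imwrite("pics/w0.png",manip.snapshot("wrist"))
```

```text
stand [0.34012404 0.37943926 0.01      ] [0.33605901 0.37440646 0.01      ]
(203, 236) (203, 165) (array([0.41137163, 0.14060831, 0.11449601]), np.float64(0.014755347272299428))
(203, 236) (203, 40) (array([0.40371795, 0.08291699, 0.45307079]), np.float64(0.04747001765900859))
(190, 198) (203, 165) (array([0.48506116, 0.20597618, 0.0616964 ]), np.float64(0.0660853508865439))
(190, 198) (203, 40) (array([0.46024946, 0.13118118, 0.43156176]), np.float64(0.011553920911018678))
(185, 197) (203, 165) (array([0.49049675, 0.22190366, 0.0511103 ]), np.float64(0.06289345946976378))
(185, 197) (203, 40) (array([0.46400673, 0.14224697, 0.42779361]), np.float64(0.008550564842820702))
(array([0.29514661, 0.52519096, 0.45068476]), np.float64(0.002764575270449984)) (array([0.33031464, 0.54402532, 0.44200764]), np.float64(0.06304291339432837))
(array([0.27770717, 0.75319882, 0.02599928]), np.float64(0.029971183553912057)) (array([0.32504267, 0.77922469, 0.00838883]), np.float64(0.11401128504083138))
[0.15833232 0.60831411 0.37393541]
```

View pics/w0.png

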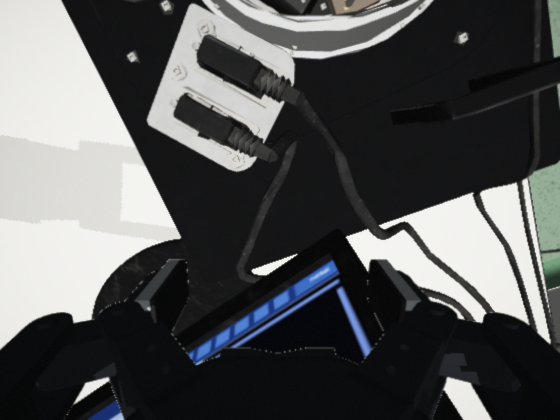

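servo_tool([
  [[0,0,0,0,-0.03,0,-1],[0,0,0,0,-0.04,0,-1],[0,0,0,0,-0.04,-0.01,-1],[0,0,0,0,-0.01,-0.04,-1],[0,0,0,0,0,-0.04,-1],[0,0,0,0,0,-0.04,-1],[0,0,0,0,0,-0.04,-1],[0,0,0,0,0,-0.04,-1]],
])

```text
t: 0.82
tcp_pos: [0.1797, 0.471, 0.4622]
tool_rot: [0.181, 0.983, -0.0, -0.0]
force: [1.7, 0.8, -0.3]
finger_gap: -0.003
gripper_force: 0.0
```

servo_tool([
  [[0,0,0,0,0,-0.04,-1],[0,0,0,0,0,-0.04,-1],[0,0,0,0,0,-0.04,-1],[0,0,0,0,0,-0.02,-1],[0,0,0,-0.02,0,0,-1],[0,0,0,-0.04,0,0,-1],[0,0,0,-0.04,0,0,-1],[0,0,0,-0.04,0,0,-1]],
])

```text
t: 1.48
tcp_pos: [0.3116, 0.4211, 0.6004]
tool_rot: [0.181, 0.984, 0.0, 0.0]
force: [0.6, 0.8, 0.2]
finger_gap: 0.003
gripper_force: 0.0
```

servo_tool([
  [[0,0,0,-0.024,-0.029,0,-1],[0,0,0,-0.024,-0.029,0,-1],[0,0,0,-0.024,-0.029,0,-1],[0,0,0,-0.024,-0.029,0,-1],[0,0,0,-0.024,-0.029,0,-1],[0,0,0,-0.024,-0.029,0,-1],[0,0,0,-0.024,-0.029,0,-1],[0,0,0,-0.024,-0.029,0,-1]],
])

```text
t: 2.15
tcp_pos: [0.4073, 0.1349, 0.6002]
tool_rot: [0.181, 0.983, 0.0, -0.0]
force: [1.9, 0.2, 0.5]
finger_gap: -0.002
gripper_force: 0.0
```

servo_tool([
  [[0,0,0,-0.024,-0.029,0,-1],[0,0,0,-0.024,-0.029,0,-1],[0,0,0,-0.024,-0.029,0,-1],[0,0,0,-0.024,-0.029,0,-1],[0,0,0,-0.024,-0.029,0,-1],[0,0,0,-0.024,-0.029,0,-1],[0,0,0,-0.024,-0.029,0,-1],[0,0,0,-0.024,-0.029,0,-1]],
])

```text
t: 2.82
tcp_pos: [0.5041, -0.1505, 0.6]
tool_rot: [0.182, 0.983, 0.0, -0.0]
force: [0.6, 0.3, 0.6]
finger_gap: 0.002
gripper_force: 0.0
```

servo_tool([
  [[0,0,-3.5,0,0,0.04,-1],[0,0,-3.5,0,0,0.04,-1],[0,0,0,0,0,0.04,-1],[0,0,0,0,0,0.04,-1],[0,0,0,0,0,0.04,-1],[0,0,0,0,0,0.04,-1],[0,0,0,0,0,0.04,-1],[0,0,0,0,0,0.04,-1]],
])

```text
t: 3.48
tcp_pos: [0.5036, -0.1484, 0.2786]
tool_rot: [0.121, 0.993, -0.0, 0.0]
force: [0.1, 0.6, 0.1]
finger_gap: -0.002
gripper_force: 0.0
```

servo_tool([
  [[0,0,0,0,0,0,-1],[0,0,0,0,0,0,-1],[0,0,0,0,0,0,-1]],
])

```text
t: 3.73
tcp_pos: [0.5054, -0.1493, 0.2822]
tool_rot: [0.121, 0.993, -0.001, 0.002]
force: [-0.3, -0.6, 0.3]
finger_gap: 0.004
gripper_force: 0.0
```

Run:
```python
from h import *
import pickle
w=manip.camera_info("wrist");im=manip.snapshot("wrist");cv2.imwrite("pics/w1.png",im);pickle.dump(w,open("w1.pkl","wb"))
print(manip.sense()["tcp_pos"],manip.sense()["tool_rot"])
```

```text
[ 0.50588935 -0.14960992  0.28301084] [ 0.12099966  0.99264875 -0.00102636  0.0025483 ]
```

View pics/w1.png

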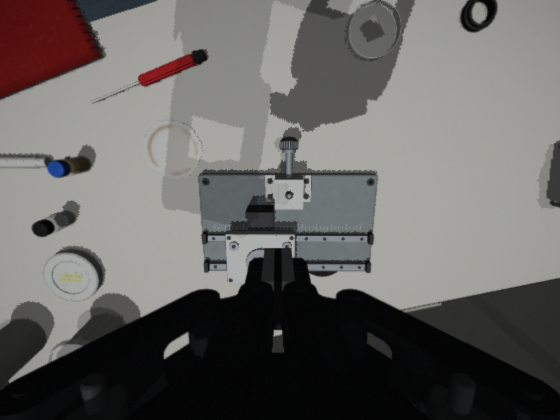

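Run:
```python
from h import *
import pickle
w=pickle.load(open("w1.pkl","rb"))
NR=onz(w,(199.5,171.5),.015);NL=onz(w,(377.5,171.5),.015);print(NR,NL,np.linalg.norm(NL-NR))
y=(NL-NR)[:2];y/=np.linalg.norm(y);x=np.array([y[1],-y[0]]);print('yaw deg',np.degrees(np.arctan2(x[1],x[0])))
c=((NR+NL)/2)[:2]+.07*x;print('c',c)
st=lambda p:((p[:2]-c)@x,(p[:2]-c)@y)
T=lambda n,uv,z:print(n,np.round(st(onz(w,uv,z)),4))
T('knobend',(289,137),.038);T('shaft',(289,165),.042);T('blk NL',(310,177),.056);T('blkNR',(267,177),.056)
T('carNR',(227.5,233),.045);T('carNL',(296,233),.045);T('lugR',(246,199),.056);T('lugL',(274,199),.056)
s=manip.sense();print('tcp',st(s["tcp_pos"]),s["tcp_pos"][2])
q=s["tool_rot"];a=2*np.array([q[0]*q[0],q[0]*q[1]])-[1,0];print('toolx yaw',np.degrees(np.arctan2(a[1],a[0])))
```

```text
[ 0.46931817 -0.24483911  0.015     ] [ 0.52518932 -0.02013174  0.015     ] 0.23154910097489956
yaw deg -13.96285821493655
c [ 0.56518541 -0.14937592]
knobend [-0.1145 -0.0006]
shaft [-0.0819 -0.0004]
blk NL [-0.0696  0.0238]
blkNR [-0.0696 -0.0266]
carNR [ 0.0041 -0.0779]
carNL [0.0041 0.0093]
lugR [-0.0431 -0.0519]
lugL [-0.0431 -0.0184]
tcp (np.float64(-0.05748753585977386), np.float64(-0.01453479451694755)) 0.2830108352469411
toolx yaw 166.1004529763193
```

servo_tool([
  [[0,0,0,-0.03,-0.035,0,-1],[0,0,0,-0.03,-0.035,0,-1],[0,0,0,-0.03,-0.04,0,-1],[0,0,0,0,0,0.03,-1],[0,0,0,0,0,0.04,-1],[0,0,0,0,0,0.04,-1],[0,0,0,0,0,0.04,-1],[0,0,0,0,0,0.03,-1]],
])

```text
t: 4.45
tcp_pos: [0.559, -0.2625, 0.1006]
tool_rot: [0.121, 0.993, -0.001, 0.002]
force: [0.3, -0.1, -0.6]
finger_gap: -0.001
gripper_force: 0.0
```

servo_tool([
  [[0,0,0,0,0,0.02,-1],[0,0,0,0,0,0,-1],[0,0,0,0,0,0,-1],[0,0,0,0,0,0,-1]],
])

```text
t: 4.78
tcp_pos: [0.56, -0.2629, 0.0833]
tool_rot: [0.121, 0.993, -0.001, 0.003]
force: [0.2, -0.3, 0.4]
finger_gap: 0.002
gripper_force: 0.0
```

```bash
cat >> h.py <<'E'
X=np.array([np.cos(np.radians(-13.96)),np.sin(np.radians(-13.96))]);Y=np.array([-X[1],X[0]]);C=np.array([.56518541,-.14937592])
def st(p): return np.round([(p[:2]-C)@X,(p[:2]-C)@Y],4)
E
python3 - <<'E'
from h import *
s=manip.sense();print(s["t"],st(s["tcp_pos"]),s["tcp_pos"],s["tool_rot"],s["force"])
E
```

```text
4.7833 [ 0.0224 -0.1115] [ 0.56003565 -0.26293882  0.08325815] [ 0.12093198  0.99265621 -0.00145677  0.00264094] [ 0.20737217 -0.27452879  0.35548651]
```

servo_tool([
  [[0,0,0,-0.012,-0.008,0.0,-1],[0,0,0,0,0,0.017,-1],[0,0,0,0,0,0.015,-1],[0,0,0,0,0,0,-1],[0,0,0,0,0,0,-1]],
])

```text
t: 5.2
tcp_pos: [0.5685, -0.2727, 0.0502]
tool_rot: [0.121, 0.993, -0.001, 0.001]
force: [-0.1, 0.3, 0.2]
finger_gap: -0.003
gripper_force: 0.0
```

Run:
```python
from h import *
s=manip.sense();print(s["t"],st(s["tcp_pos"]),s["tcp_pos"],s["force"])
cv2.imwrite("pics/w2.png",manip.snapshot("wrist"))
```

```text
5.2 [ 0.0329 -0.1189] [ 0.5684852  -0.27266912  0.05019103] [-0.13216295  0.3167874   0.23596961]
```

View pics/w2.png

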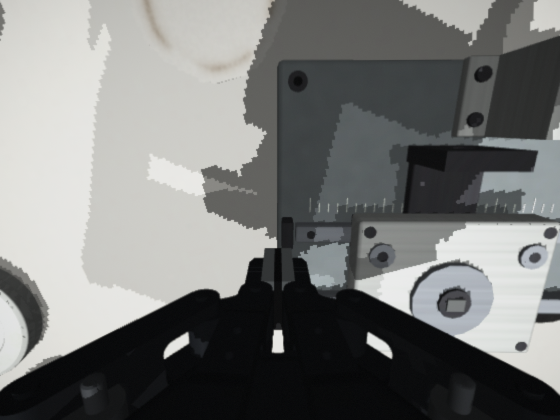

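servo_tool([
  [[0,0,0,0,0.01,0,-1],[0,0,0,0,0.01,0,-1],[0,0,0,0,0.004,0,-1],[0,0,0,0,0.003,0,-1],[0,0,0,0,0.003,0,-1],[0,0,0,0,0.003,0,-1],[0,0,0,0,0.003,0,-1],[0,0,0,0,0,0,-1]],
])

```text
t: 5.92
tcp_pos: [0.5763, -0.2366, 0.0483]
tool_rot: [0.121, 0.993, 0.0, -0.0]
force: [-0.2, 0.3, -0.8]
finger_gap: 0.0
gripper_force: 0.0
```

servo_tool([
  [[0,0,0,0,0.003,0,-1],[0,0,0,0,0.003,0,-1],[0,0,0,0,0.003,0,-1],[0,0,0,0,0.003,0,-1],[0,0,0,0,0,0,-1]],
])

```text
t: 6.33
tcp_pos: [0.5791, -0.2247, 0.0481]
tool_rot: [0.121, 0.993, 0.0, -0.0]
force: [0.0, 0.4, 0.6]
finger_gap: -0.001
gripper_force: 0.0
```

```bash
cat > look.py <<'E'
import sys
from h import *
s=manip.sense();print(s["t"],st(s["tcp_pos"]),s["tcp_pos"],s["force"])
w=manip.camera_info("wrist");im=manip.snapshot("wrist");cv2.imwrite(f"pics/{sys.argv[1]}.png",im)
import pickle;pickle.dump(w,open(sys.argv[1]+".pkl","wb"))
E
python3 look.py w3
```

```text
6.3333 [ 0.0317 -0.0697] [ 0.57909954 -0.22466544  0.04814843] [0.04752705 0.41500864 0.5715234 ]
```

View pics/w3.png

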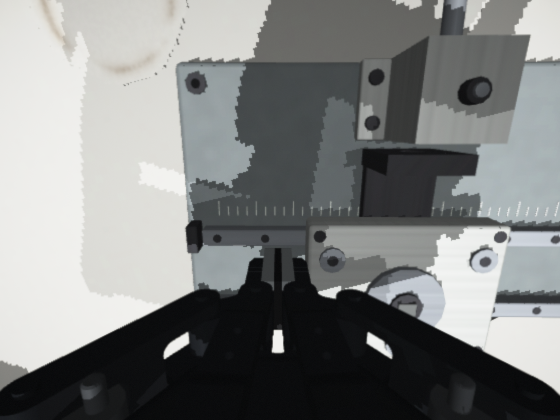

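Run:
```python
from h import *
import pickle
w=pickle.load(open("w3.pkl","rb"))
for n,uv,z in (('lugR',(363,150),.056),('lugL',(478,154),.056),('blkR',(430,36),.056),('blkL',(530,36),.056),('blkfR',(416,143),.056),('blkfL',(509,143),.056),('carR',(308,224),.045),('carL',(511,226),.045)): print(n,st(onz(w,uv,z)))
```

```text
lugR [-0.0288 -0.037 ]
lugL [-0.0272  0.0066]
blkR [-0.0671 -0.0172]
blkL [-0.0667  0.0167]
blkfR [-0.0313 -0.0173]
blkfL [-0.0312  0.0173]
carR [ 0.0044 -0.0559]
carL [0.0053 0.0339]
```

servo_tool([
  [[0,0,0,0,0.003,0,-1],[0,0,0,0,0.003,0,-1],[0,0,0,0,0.003,0,-1],[0,0,0,0,0.0015,0,-1],[0,0,0,0,0,0,-1],[0,0,0,0,0,0,-1]],
])

```text
t: 6.88
tcp_pos: [0.5817, -0.2148, 0.0483]
tool_rot: [0.121, 0.993, 0.0, -0.0]
force: [-0.4, 0.2, 0.4]
finger_gap: -0.001
gripper_force: 0.0
```

```bash
python3 look.py w4
```

```text
6.8833 [ 0.0318 -0.0595] [ 0.5816512  -0.21478681  0.04827801] [-0.39202093  0.19798617  0.42206232]
```

View pics/w4.png

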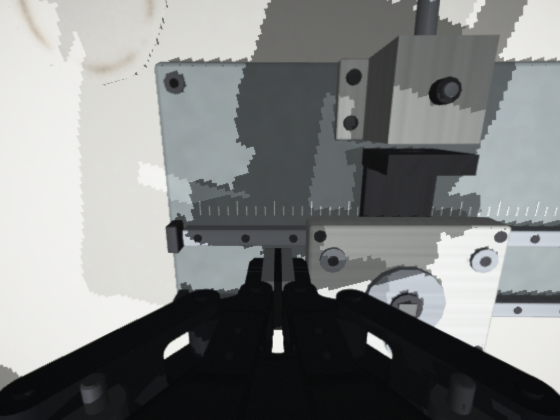

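servo_tool([
  [[0,0,0,0,-0.01,0,-1],[0,0,0,0,-0.01,0,-1],[0,0,0,0,0,-0.03,-1],[0,0,0,0,0,-0.04,-1],[0,0,0,0.02,0.01,0,-1],[0,0,0,0.035,0.015,0,-1],[0,0,0,0.035,0.015,0,-1],[0,0,0,0.035,0.015,0,-1]],
])

```text
t: 7.6
tcp_pos: [0.4677, -0.1518, 0.1189]
tool_rot: [0.122, 0.993, -0.0, 0.001]
force: [-0.3, 0.1, 0.5]
finger_gap: 0.001
gripper_force: 0.0
```

servo_tool([
  [[0,0,0,0.035,0.015,0,-1],[0,0,0,0.03,0.01,0,-1],[0,0,0,0,0,0,-1],[0,0,0,0,0,0,-1]],
])

```text
t: 7.93
tcp_pos: [0.4099, -0.111, 0.1186]
tool_rot: [0.121, 0.993, 0.0, -0.001]
force: [1.2, -0.5, 0.8]
finger_gap: 0.001
gripper_force: 0.0
```

```bash
python3 look.py w5
```

```text
7.9333 [-0.1599 -0.0002] [ 0.40994758 -0.11103837  0.11857249] [ 1.19209013 -0.51685752  0.83930606]
```

View pics/w5.png

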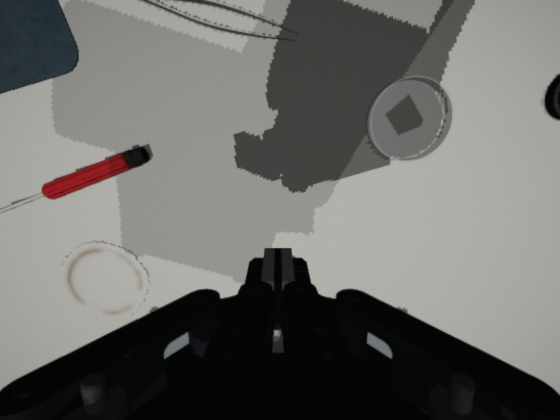

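servo_tool([
  [[0,0,0,0,0,0.037,-1],[0,0,0,0,0,0.04,-1],[0,0,0,0,0,0,-1],[0,0,0,0,0,0,-1],[0,0,0,-0.01,0,0,-1],[0,0,0,-0.005,0,0,-1],[0,0,0,-0.004,0,0,-1],[0,0,0,-0.004,0,0,-1]],
])

```text
t: 8.65
tcp_pos: [0.4358, -0.118, 0.0439]
tool_rot: [0.121, 0.993, -0.001, 0.003]
force: [-0.6, 0.2, 0.8]
finger_gap: 0.002
gripper_force: 0.0
```

servo_tool([
  [[0,0,0,-0.004,0,0,-1],[0,0,0,-0.004,0,0,-1],[0,0,0,-0.004,0,0,-1],[0,0,0,-0.004,0,0,-1],[0,0,0,-0.004,0,0,-1]],
])

```text
t: 9.07
tcp_pos: [0.4532, -0.1215, 0.0413]
tool_rot: [0.121, 0.993, 0.0, -0.0]
force: [-0.8, 0.4, 0.1]
finger_gap: 0.002
gripper_force: 0.4
```

Run:
```python
from h import *
s=manip.sense();print(s["t"],st(s["tcp_pos"]),s["tcp_pos"],s["force"])
```

```text
9.0667 [-0.1154 -0.    ] [ 0.45316687 -0.1215402   0.04133332] [-0.79539182  0.3861366   0.10009749]
```

servo_tool([
  [[0,0,0,-0.003,0,0,-1],[0,0,0,-0.003,0,0,-1],[0,0,0,-0.003,0,0,-1],[0,0,0,-0.002,0,0,-1],[0,0,0,0,0,0,-1]],
])

```text
t: 9.48
tcp_pos: [0.4649, -0.1248, 0.0413]
tool_rot: [0.121, 0.993, -0.0, 0.001]
force: [0.5, -0.3, 0.0]
finger_gap: -0.0
gripper_force: 0.0
```

servo_tool([
  [[0,0,0,-0.0015,0,0,-1],[0,0,0,-0.0015,0,0,-1],[0,0,0,0,0,0,-1]],
])

```text
t: 9.73
tcp_pos: [0.4672, -0.1253, 0.0413]
tool_rot: [0.121, 0.993, -0.0, 0.0]
force: [0.2, 0.2, -0.9]
finger_gap: -0.001
gripper_force: 0.0
```

Run:
```python
from h import *
s=manip.sense();print(s["t"],st(s["tcp_pos"]),s["tcp_pos"],s["force"])
cv2.imwrite("pics/s5.png",manip.snapshot("side"));cv2.imwrite("pics/t5.png",manip.snapshot("top"))
```

```text
9.7333 [-0.1009 -0.0002] [ 0.46722585 -0.12527622  0.04131939] [ 0.17104438  0.18978248 -0.9439311 ]
```

No seat contact yet; continue in 1 mm steps, watching the force.

servo_tool([
  [[0,0,0,-0.001,0,0,-1],[0,0,0,-0.001,0,0,-1],[0,0,0,0,0,0,-1]],
])

```text
t: 10.08
tcp_pos: [0.469, -0.1257, 0.0413]
tool_rot: [0.121, 0.993, -0.0, 0.0]
force: [0.1, -0.5, 0.1]
finger_gap: 0.002
gripper_force: 0.1
```

servo_tool([
  [[0,0,0,-0.001,0,0,-1],[0,0,0,-0.001,0,0,-1],[0,0,0,0,0,0,-1]],
])

```text
t: 10.33
tcp_pos: [0.4711, -0.1262, 0.0413]
tool_rot: [0.121, 0.993, -0.0, 0.0]
force: [0.4, 1.2, -1.0]
finger_gap: -0.0
gripper_force: 0.1
```

servo_tool([
  [[0,0,0,-0.001,0,0,-1],[0,0,0,-0.001,0,0,-1],[0,0,0,0,0,0,-1]],
])

```text
t: 10.58
tcp_pos: [0.4718, -0.1261, 0.0412]
tool_rot: [0.121, 0.993, 0.0, -0.001]
force: [-2.0, 0.3, 1.0]
finger_gap: -0.002
gripper_force: 1.2
```

servo_tool([
  [[0,0,0,-0.001,0,0,-1],[0,0,0,-0.001,0,0,-1],[0,0,0,0,0,0,-1]],
])

```text
t: 10.83
tcp_pos: [0.472, -0.1258, 0.0409]
tool_rot: [0.121, 0.993, 0.001, -0.003]
force: [-5.5, -0.1, 1.7]
finger_gap: 0.0
gripper_force: 2.9
```

Run:
```python
from h import *
s=manip.sense();print(s["t"],st(s["tcp_pos"]),s["tcp_pos"],s["force"])
b=manip.snapshot("side")[180:330,260:410];cv2.imwrite("pics/s6.png",cv2.resize(b,None,fx=4,fy=4,interpolation=2))
```

```text
10.8333 [-0.0961  0.0004] [ 0.47200248 -0.12583061  0.04093407] [-5.49189458 -0.14986922  1.65796643]
```

View pics/s6.png

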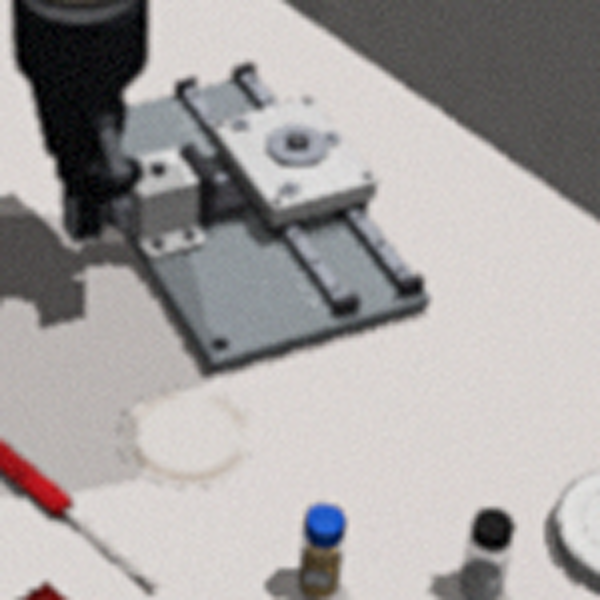

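servo_tool([
  [[0,0,0,0.005,0,0,-1],[0,0,0,0.015,0,0,-1],[0,0,0,0.03,0,0,-1],[0,0,0,0.03,0,0,-1],[0,0,0,0,0,-0.04,-1],[0,0,0,0,0,-0.04,-1],[0,0,0,0,0,0,-1],[0,0,0,0,0,0,-1]],
])

```text
t: 11.55
tcp_pos: [0.3994, -0.1092, 0.1233]
tool_rot: [0.121, 0.993, -0.002, 0.004]
force: [0.3, -0.2, -0.1]
finger_gap: -0.001
gripper_force: 0.0
```

Run:
```python
from h import *
s=manip.sense();print(s["t"],st(s["tcp_pos"]),s["tcp_pos"],s["force"])
ci=manip.camera_info("side");im=manip.snapshot("side");old=cv2.imread("pics/side0.png")
g=cv2.GaussianBlur(cv2.cvtColor(im,6),(3,3),0);g0=cv2.GaussianBlur(cv2.cvtColor(old,6),(3,3),0)
xs=np.arange(-.14,-.049,.004)
P=[[*(C+x*X),.038] for x in xs];uv=proj(ci,P).astype(np.float32)
f=lambda i:cv2.remap(i,uv[:,0].copy(),uv[:,1].copy(),1).ravel()
for x,a,b in zip(xs,f(g0),f(g)):print(round(x,3),a,b)
```

```text
11.55 [-0.1706 -0.001 ] [ 0.39941403 -0.10919421  0.12329965] [ 0.27526736 -0.24486066 -0.09462089]
-0.14 193 210
-0.136 191 210
-0.132 192 209
-0.128 193 210
-0.124 192 210
-0.12 190 210
-0.116 140 209
-0.112 57 210
-0.108 61 209
-0.104 93 209
-0.1 111 210
-0.096 142 210
-0.092 160 211
-0.088 154 176
-0.084 134 81
-0.08 130 45
-0.076 143 82
-0.072 132 106
-0.068 88 100
-0.064 58 76
-0.06 83 93
-0.056 125 137
-0.052 132 146
```

```bash
python3 -c "
from station import manip
print(manip.sign_off())"
```

```text
the job is handed in; nothing more can be done
None
```

The carriage is lined up to within about 1 mm and the lock pin is pushed in to a firm stop through the lug eye. The knob moved about 29 mm and now sits against the guide block. The arm is clear, nothing round the stage was touched, and I handed the job in at about 11.6 s; the hand-in gave no verdict. I viewed 11 pictures, one over your limit of 10.

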